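# Two-layer collection from the cell sealer's tray

### The arm

A 6-joint arm with a two-finger parallel gripper is mounted at the origin on the work surface. World frame = base frame: x ahead of the robot, y to its left, z up, the work surface at z = 0. Lengths are in mm, angles in rad, forces in N, time in s.
With the tool pointing down it reaches from about 275 to 825 mm from the base axis. Payload 4.9 kg.
Tool frame: the origin (TCP) lies at the very end of the fingers, on their centre line; the grasp point (between the pads) lies 19 mm behind it; z points along the fingers, y is the direction in which the jaws open and shut (so a half turn about z gives the same grasp; the last joint's range is limited). The gripper opens to 85 mm and grips with 20 to 120 N. Pads are 22 mm wide; open, the fingers measure 114 mm over their backs; the gripper's body (76 mm by 85 mm) begins 54 mm behind the grasp point. The pads swing forward as they close: fully open they stand 13 mm farther back than shut.
Start: joints at [-1.235, 0.326, -0.193, 1.052, 0, 1.437], TCP at [249.003, -490.424, 231.281] pointing down, gripper open.
Joint ranges: [-2.65, 2.65], [-0.97, 1.79], [-1.3, 1.35], [-1.93, 2.1], [-1.47, 1.37], [-3.14, 3.14]. Speed limits (rad/s): [2.57, 2.57, 3.14, 3.14, 3.14, 3.14].

### API

Orientations are given as [roll, pitch, yaw] about the fixed x, y, z axes, in that order (R = Rz(yaw) Ry(pitch) Rx(roll)).
In Python, from bench import bot, solve_ik, imaging gives the robot as it stands. Calls block until the motion is done:
- bot.move_ptp(position, orientation): joint-space move of the TCP to a pose.
- bot.movel(position, rot=None, max_speed=150, threshold=None): straight line of the TCP; rot=None keeps the orientation; max_speed is the mean speed in mm/s. With threshold (N) it stops when the force on the tool has changed by that much, and returns True; else False.
- bot.move_j(angles): joint-space move.
- bot.grip(opening, effort=None): opening from 0.0 (shut) to 1.0 (fully open); effort is the grip in N (None keeps the last); returns when the fingers have stopped.
- bot.dwell(seconds).
- solve_ik(position, orientation): joint angles nearest the present ones, or None.
- bot.get_state(): the state.
- imaging.capture(name): name is "scene" or "top"; returns the picture (400x640x3 uint8, blue, green, red); there is no depth.
- imaging.camera_model(name): a dict with "K" (3x3 intrinsics, pixels), "k1" (the pictures are not rectified: a ray, as slopes to the right and down, at radius r is drawn at 1 + k1 r^2 times it, then the intrinsics apply), "position" and "rotation" of the camera in the world. Camera axes: x right, y up, looking along -z (the intrinsics and any distortion apply to the point x, -y, -z); pixel columns grow to the right and rows downward; lengths in mm; the calibration is good to about 2 mm. A picture is of the moment at which its call begins. camera_model takes no time and is no camera call.
A pose or a line that the arm cannot do raises bot.IKError and nothing moves.
- bot.sign_off(): hands the job in, once; it reports no verdict.
The state is a dict: "t": time; "qpos": joint angles; "joint_velocities": joint speeds; "effort": joint torques, N m; "tcp_pos": TCP position; "orientation": TCP orientation; "contact_force": force on the tool from outside, world axes, zero at the start; "wrist_torque": the same for the moment, N m; "opening": opening from 0.0 (shut) to 1.0 (fully open).
Only numpy, scipy, OpenCV 4.12 (cv2) and the standard library are available. Lean on these libraries where they do the work, as an engineer would, in place of code of your own. Each camera call takes 0.05 s, during which the arm holds its last target.

### The job

Collect the finished samples from the sealer's catch tray into the grey tote: first lay the two long cassettes flat in the bottom, one in each compartment, then fit the divider plate level inside the tote on its shoulders, and then lower the round can, not dropping it, to stand upright on the divider beside its handle. Leave the short blank cassette in the tray, and do not disturb the glassware.

Things in the scene. Friction and masses are not known exactly. Their poses are not given: they have to be found in the camera images.
- sealer: White bench machine (340 x 270 x 197 high) with a steel catch tray in front; fixed, place and yaw vary. Origin: under the tray's centre, at table height. Tray inside 233 (x) x 220 (y) mm, floor 5 mm and wall tops 25 mm above the origin. +y points to the machine: its face stands at y = +140 mm, a chute lip juts over the tray's wall at y = 104 to 146, z = 30 to 61 mm.
- cassette_a: Long finished cassette: white plastic bar 72 x 30 x 22 mm (x, y, z), grey strip and two screw heads on top, about 60 g, lying flat in the tray with its yaw varying. Origin: centre of its underside; x along its length. Alike cassette_b.
- cassette_b: Second long finished cassette, identical: 72 x 30 x 22 mm, origin at the centre of its underside, x along its length.
- can: Round plain closed aluminium sample can with a dark disc on its lid, 50 mm diameter, 34 mm high, about 90 g, standing upright in the tray. Origin: centre of its underside, z up.
- blank: Short blank cassette, same look but only 40 x 30 x 22 mm (x, y, z), in the tray; stays in the tray. Origin: centre of its underside. The four things in the tray trade places from start to start.
- tote: Grey open tote, fixed; place and yaw vary. Origin: centre of underside; floor 4 mm. Inside 208 (x) x 130 (y) mm up to 36 mm high, then its walls flare out by 6 mm each to the rim, 60 mm high (outside 228 x 150, end lips 8 more). A 4 mm cross wall at x = 0 makes two compartments 90 (x) x 130 (y) mm centred at x = +47 and -47. It and 12 mm shoulders along the short ends rise to 34 mm and carry the divider.
- divider: Loose aluminium plate 200 (x) x 120 (y) x 5 mm, about 200 g, with an upright black grip tab at its centre, 12 (x) x 50 (y) mm, 30 mm tall (5 to 35 mm above the origin). Starts flat on the bench, yaw varying. Fits in the tote with 4 to 5 mm to spare on each side, its x along the tote's x, either way round. Origin: centre of underside.
- beaker: Bystander: glass beaker, 66 mm diameter, 85 mm high, beyond the tote. Origin: centre of its underside.
- jar: Bystander: amber glass jar with black cap, 60 mm diameter, 85 mm high, beyond the tote. Origin: centre of its underside.
There are look-alikes about, which are no part of the job. What is meant by the can is not green or orange, and is the larger of those in its own colour.

How it is judged:
By the outcome, as a careful person would: the job done as asked, in the order asked, and still so for the second after the job is handed in, with the robot touching nothing.
It also fails if it takes over 72 s, if anything falls off the work surface, if the arm or the gripper's body presses on something with over 40 N, if the wrist force passes 120 N, or if a joint passes its speed limit or range.

## Working session

There is one attempt and no reset: what is moved stays moved. The work goes in short steps, each a Python script; the robot and the scene stay as the last script left them, time stands still between calls to the robot, and variables do not carry over. Pictures are saved under pics/ and viewed, and the job is handed in when it is done.

```bash
ls; mkdir -p pics; python3 - <<'E'
from bench import bot, solve_ik, imaging
import cv2
for n in("scene","top"):
    im=imaging.capture(n); cv2.imwrite(f"pics/{n}0.png",im)
    print(n,imaging.camera_model(n))
print(bot.get_state())
E
```

```text
pics
scene {'K': array([[430.25418021,   0.        , 318.7113564 ],
       [  0.        , 430.25418021, 198.59668519],
       [  0.        ,   0.        ,   1.        ]]), 'k1': -0.08213641494589874, 'position': array([1346.50045495, -389.67433088, 1041.12014083]), 'rotation': array([0.71172756, 0.00497542, 0.97387106])}
top {'K': array([[466.80240144,   0.        , 324.80283013],
       [  0.        , 466.80240144, 198.29067203],
       [  0.        ,   0.        ,   1.        ]]), 'k1': 0.004328242919499873, 'position': array([ 402.61158544,   79.54216443, 1158.01326717]), 'rotation': array([ 0.18707376,  0.01708962, -1.57558838])}
{'t': 0.1, 'qpos': array([-1.23515707e+00,  3.26851403e-01, -1.93514728e-01,  1.05198432e+00,
        5.54212328e-06,  1.43658406e+00]), 'joint_velocities': array([-0.00215639, -0.00201385,  0.00314459, -0.00060658, -0.00059707,
        0.00053112]), 'effort': array([ 2.32947305e-04, -4.44238293e+01,  2.63038480e+01,  7.89834419e-03,
       -6.89527019e-05, -1.04599448e-05]), 'tcp_pos': array([ 248.84425761, -489.89182983,  230.57842027]), 'orientation': array([-3.14005325e+00, -2.13448971e-04,  4.69851350e-01]), 'contact_force': array([-0.05990091, -0.23308075, -0.04072847]), 'wrist_torque': array([-0.0209283 ,  0.03347912,  0.03356959]), 'opening': 0.9972867643924035}
```

View pics/scene0.png

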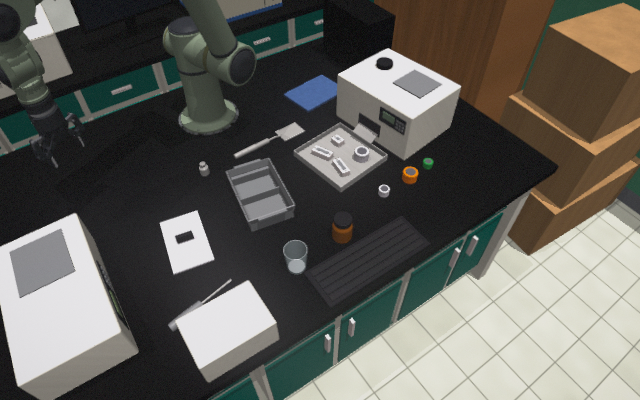

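View pics/top0.png

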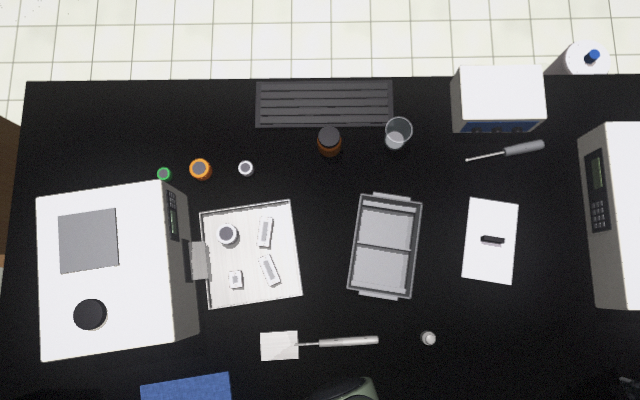

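The top view shows the tray at about (250,253), holding a can at (227,235) and cassettes at (265,232), (269,270) and (236,280). The tote is at (385,246) and the divider at (490,240). There are other cans outside the tray: white (246,168), orange (200,168) and green (163,174). I'll enlarge these.

```bash
cat > h.py <<'E'
import numpy as np, cv2
from scipy.spatial.transform import Rotation as R
from bench import bot, solve_ik, imaging
def ray(n,u,v):
    m=imaging.camera_model(n);K=m["K"]
    d=np.array([(u-K[0,2])/K[0,0],(v-K[1,2])/K[1,1]]);s=d.copy()
    for _ in range(20): s=d/(1+m["k1"]*(s@s))
    return m["position"],R.from_euler('xyz',m["rotation"]).as_matrix()@np.array([s[0],-s[1],-1])
def px2w(n,u,v,z):
    p,d=ray(n,u,v); return (p+d*(z-p[2])/d[2])[:2]
def w2px(n,P):
    m=imaging.camera_model(n);K=m["K"]
    c=(np.atleast_2d(P)-m["position"])@R.from_euler('xyz',m["rotation"]).as_matrix()
    s=np.c_[c[:,0]/-c[:,2],-c[:,1]/-c[:,2]]; s=s*(1+m["k1"]*(s**2).sum(1,keepdims=True))
    return s*K[0,0]+K[:2,2]
def crop(im,x0,y0,w,h,f,name):
    c=cv2.resize(im[y0:y0+h,x0:x0+w],None,fx=f,fy=f,interpolation=cv2.INTER_CUBIC)
    for x in range(-(-x0//10)*10,x0+w,10):
        cv2.line(c,((x-x0)*f,0),((x-x0)*f,6),(0,0,255),1)
        if x%20==0: cv2.putText(c,str(x),((x-x0)*f,16),0,.35,(0,0,255),1)
    for y in range(-(-y0//10)*10,y0+h,10):
        cv2.line(c,(0,(y-y0)*f),(6,(y-y0)*f),(0,0,255),1)
        if y%20==0: cv2.putText(c,str(y),(8,(y-y0)*f+4),0,.35,(0,0,255),1)
    cv2.imwrite("pics/"+name,c)
def overlay(im,n,pts,col,closed=True):
    q=w2px(n,pts)
    cv2.polylines(im,[np.round(q*16*OS).astype(np.int32)],closed,col,1,cv2.LINE_AA,4)
OS=6
E
python3 - <<'E'
from h import *
im=cv2.imread("pics/top0.png")
crop(im,190,150,120,92*1,6,"c1.png")
crop(im,190,195,120,92*1+22,5,"c2.png")
crop(im,340,185,190,120,4,"c3.png")
sc=cv2.imread("pics/scene0.png"); crop(sc,285,110,160,100,5,"c4.png")
E
```

```text
(no output)
```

View pics/c2.png

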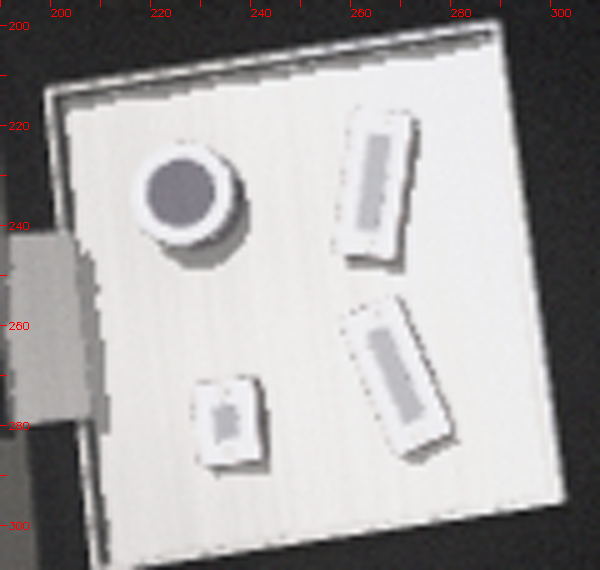

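View pics/c3.png

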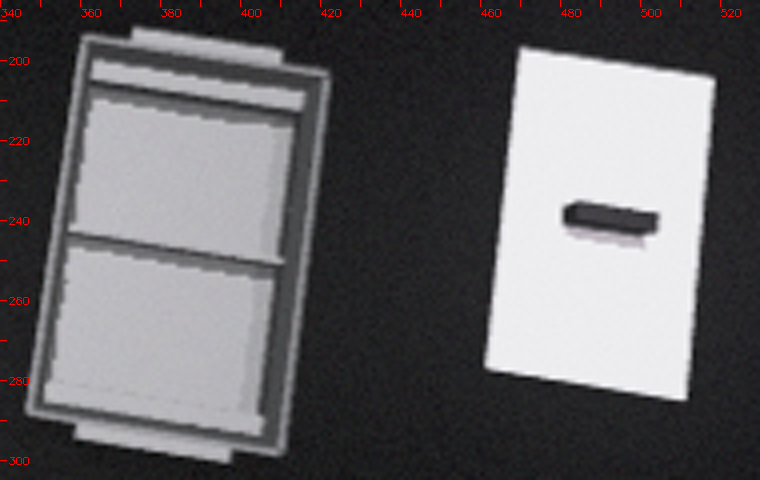

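View pics/c4.png

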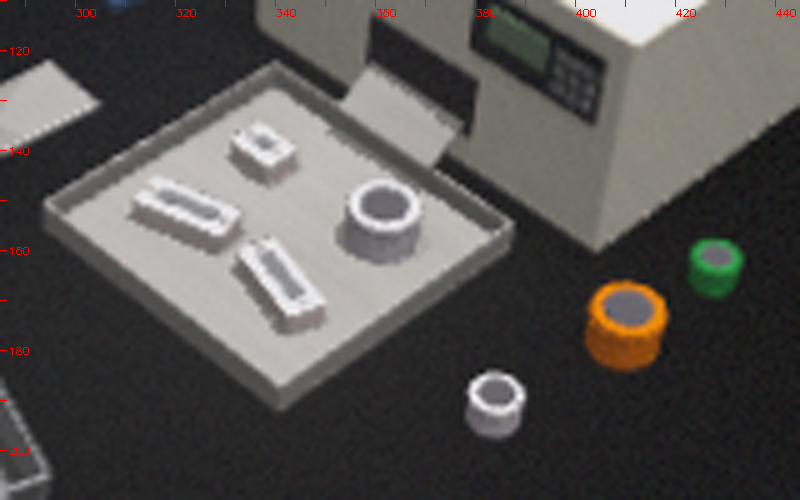

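The can candidates, in top-view pixels, are:
- silver in the tray (227,235)
- small silver on the bench (246,168)
- orange (200,168)
- green (163,174)

The one meant is the silver can in the tray: it isn't green or orange, and it's larger than the other silver one. Both crops confirm this. Next I'll fit poses and overlay the outlines on the pictures.

```bash
cat > poses.py <<'E'
from h import *
def W(pts,f,o,z,n="top"): return np.array([px2w(n,o[0]+(x+.0)/f-0.4,o[1]+y/f-0.4,z) for x,y in pts])
def rect(P,lx,ly): # corners ordered; print sizes, centre, yaw of long side
    c=P.mean(0); e=[np.linalg.norm(P[(i+1)%4]-P[i]) for i in range(4)]
    d=(P[2]-P[1])+(P[3]-P[0]) ; yaw=np.arctan2(d[1],d[0])
    return c,yaw,e
def box(c,yaw,lx,ly,z):
    a=np.array([[1,1],[-1,1],[-1,-1],[1,-1]])*[lx/2,ly/2]
    r=np.array([[np.cos(yaw),-np.sin(yaw)],[np.sin(yaw),np.cos(yaw)]])
    return np.c_[a@r.T+c,np.full(4,z)]
E
python3 - <<'E'
from poses import *
np.set_printoptions(precision=1,suppress=True)
o2=(190,195);o3=(340,185)
res={}
for k,p,f,o,z,l in [("A",[(367,133),(390,134),(378,232),(357,230)],5,o2,27,(72,30)),("B",[(367,330),(388,327),(426,418),(405,423)],5,o2,27,(72,30)),
 ("blank",[(203,376),(262,376),(262,465),(203,465)],5,o2,27,(40,30)),
 ("tote",[(83,35),(330,72),(285,457),(26,415)],4,o3,60,(228,150)),("div",[(519,46),(715,77),(687,401),(485,369)],4,o3,5,(200,120)),
 ("tab",[(577,202),(659,213),(655,235),(572,224)],4,o3,35,(12,50))]:
    c,y,e=rect(W(p,f,o,z),*l); res[k]=(c,y); print(k,c,np.round(y,3),np.array(e),"reach",np.hypot(*c))
can=px2w("top",190+180/5-.4,195+193/5-.4,39); print("can",can)
for n in("top","scene"):
    im=cv2.imread(f"pics/{n}0.png"); b=cv2.resize(im,None,fx=6,fy=6,interpolation=cv2.INTER_CUBIC)
    def ov(p,col=(0,0,255)):
        q=(w2px(n,p)+.5)*6-.5; cv2.polylines(b,[np.round(q*16).astype(np.int32)],True,col,1,cv2.LINE_AA,4)
    for k in"AB":
        ov(box(*res[k],72,30,27)); ov(box(*res[k],72,30,5),(0,200,0))
    t=res["tote"]; ov(box(*t,228,150,60)); ov(box(*t,208,130,36),(0,200,0)); ov(box(*t,4,130,34),(255,0,255))
    ov(box(*res["div"],200,120,5)); ov(box(*res["div"],12,50,35),(0,200,0))
    th=np.linspace(0,2*np.pi,40)
    for z,cl in((39,(0,0,255)),(5,(0,200,0))): ov(np.c_[can[0]+25*np.cos(th),can[1]+25*np.sin(th),0*th+z],cl)
    if n=="top":
        cv2.imwrite("pics/o1.png",b[195*6:290*6,205*6:305*6]); cv2.imwrite("pics/o2.png",cv2.resize(b[185*6:305*6,340*6:530*6],None,fx=.7,fy=.7))
    else:
        cv2.imwrite("pics/o3.png",b[110*6:200*6,290*6:420*6]); cv2.imwrite("pics/o4.png",cv2.resize(b[150*6:280*6,150*6:310*6],None,fx=.75,fy=.75))
E
```

```text
A [536.8 246.1] 3.049 [11.3 48.2 10.3 47.7] reach 590.4881973794476
B [443.9 233. ] -2.731 [10.2 47.3 10.3 48.2] reach 501.356862480881
blank [422.6 311.3] -3.111 [28.5 42.  28.3 42.1] reach 524.8511299701828
tote [498.3 -43. ] 2.981 [148.3 226.7 150.  226.3] reach 500.148109146948
div [ 514.1 -307.1] 2.977 [121.7 200.8 121.5 201.8] reach 598.7847645823106
tab [ 512.4 -305.6] 2.873 [48.8 13.6 49.3 13.7] reach 596.582254256586
can [530.7 337.6]
```

View pics/o1.png

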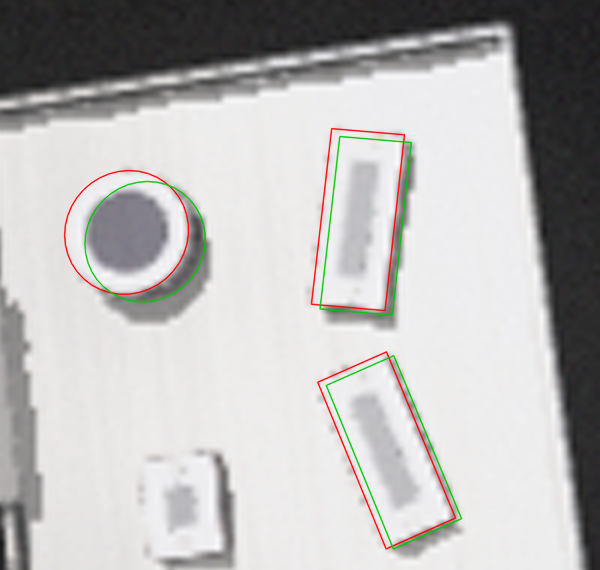

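View pics/o2.png

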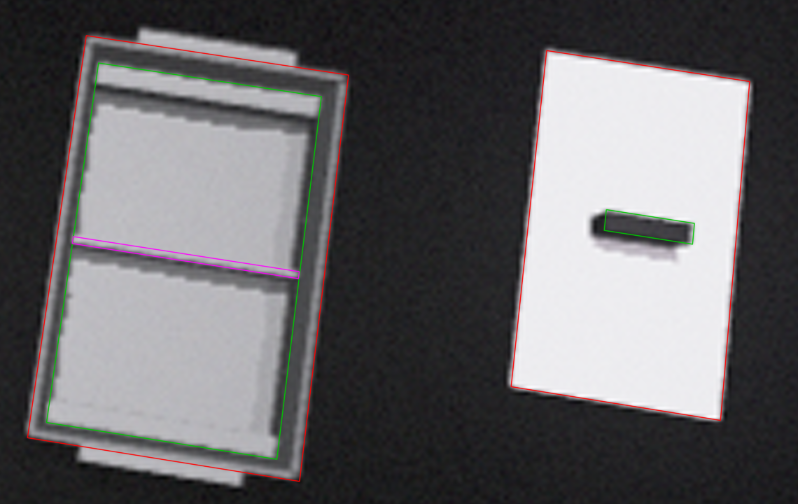

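View pics/o3.png

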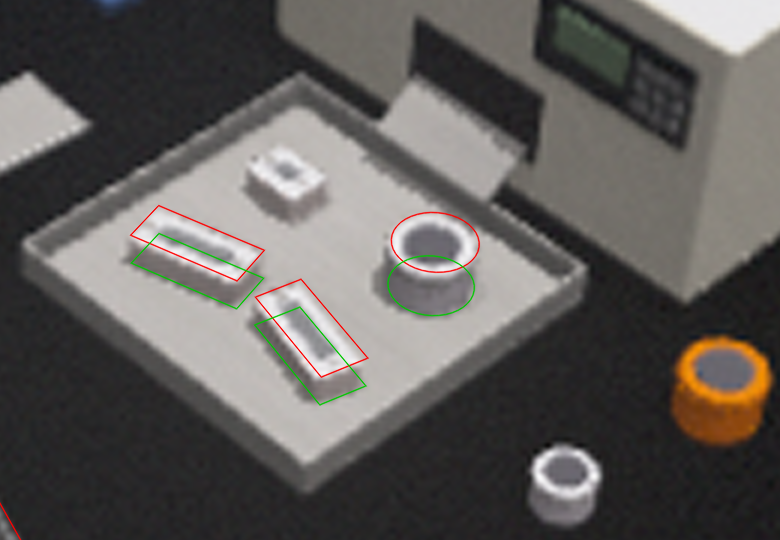

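View pics/o4.png

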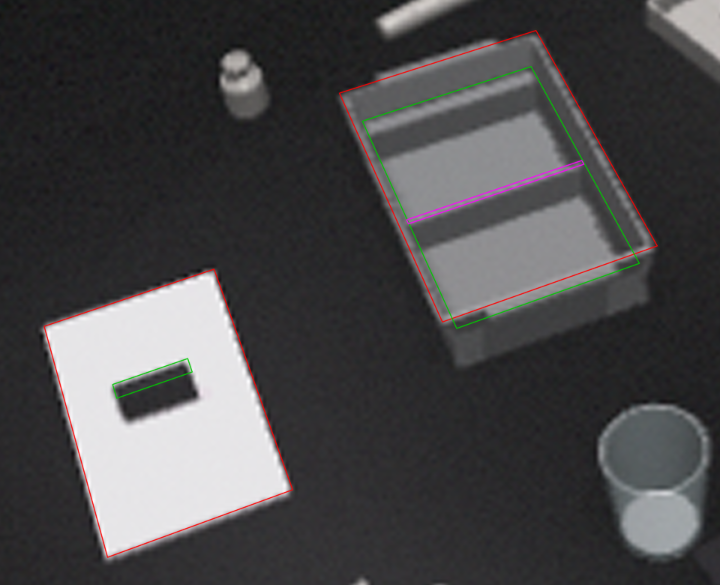

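The overlays agree with both views to about 1–3 mm. Before moving I'll check clearances at the can (machine face and chute lip) and whether every pose has an IK solution.

```bash
cat >> h.py <<'E'
A=(np.array([536.8,246.1]),3.049); B=(np.array([443.9,233.0]),2*np.pi-2.731-np.pi)
TOTE=np.array([498.3,-43.0]); TY=2.981-np.pi; DIV=np.array([514.1,-307.1]); DY=2.977-np.pi; CAN=np.array([530.7,337.6])
def tote(x,y): 
    c,s=np.cos(TY),np.sin(TY); return TOTE+[c*x-s*y,s*x+c*y]
def ori(yaw): return [np.pi,0,yaw]
def P(xy,z): return [float(xy[0]),float(xy[1]),float(z)]
def st(tag=""):
    s=bot.get_state(); print(tag,"t%.2f"%s["t"],s["tcp_pos"].round(1),"F",s["contact_force"].round(1),"open %.3f"%s["opening"],"yaw %.3f"%s["orientation"][2])
E
python3 - <<'E'
from poses import *
np.set_printoptions(precision=2,suppress=True)
Pt=W([(46,90),(498,18),(566,497),(97,571)],5,(190,195),25)
print([np.linalg.norm(Pt[(i+1)%4]-Pt[i]) for i in range(4)])
c=Pt.mean(0); d=(Pt[0]-Pt[1])+(Pt[3]-Pt[2]); sy=np.arctan2(d[1],d[0])-np.pi/2
r=np.array([[np.cos(sy),np.sin(sy)],[-np.sin(sy),np.cos(sy)]])
print("sealer",c,sy); 
for k,p in(("can",CAN),("A",A[0]),("B",B[0])): print(k,r@(p-c))
for k,p,y in(("A",A[0],A[1]),("B",B[0],B[1]),("B'",B[0],B[1]-np.pi),("tote+",tote(47,0),TY+np.pi/2),("tote-",tote(-47,0),TY+np.pi/2),("div",DIV,DY+np.pi/2),("can",CAN,sy+np.pi/2),("can1",CAN,sy+np.pi),("canpl",tote(53,0),TY+np.pi)):
    for z in(8,140): q=solve_ik(P(p,z),ori(y)); print(k,z,round(y,3),q)
E
```

```text
[np.float64(225.61755856172056), np.float64(234.8875560254738), np.float64(225.1517544529689), np.float64(233.9103199432932)]
sealer [485.05 280.08] 0.15076523226393457
can [53.78 50.01]
A [ 46.06 -41.36]
B [-47.75 -40.36]
A 8 3.049 [ 0.3   0.63 -0.34  0.6   0.    0.4 ]
A 140 3.049 [ 0.3   0.47 -0.22  0.88  0.    0.4 ]
B 8 0.411 [ 0.34  0.51 -0.58  0.48  0.    3.07]
B 140 0.411 [ 0.34  0.32 -0.45  0.8   0.    3.07]
B' 8 -2.731 [ 0.34  0.51 -0.58  0.48  0.   -0.07]
B' 140 -2.731 [ 0.34  0.32 -0.45  0.8   0.   -0.07]
tote+ 8 1.41 [-0.23  0.57 -0.46  0.54  0.    1.5 ]
tote+ 140 1.41 [-0.23  0.4  -0.33  0.84  0.    1.5 ]
tote- 8 1.41 [-0.24  0.45 -0.71  0.41  0.    1.49]
tote- 140 1.41 [-0.24  0.24 -0.57  0.76  0.    1.49]
div 8 1.406 [-0.66  0.64 -0.31  0.61  0.    1.07]
div 140 1.406 [-0.66  0.49 -0.19  0.89  0.    1.07]
can 8 1.722 [ 0.45  0.68 -0.22  0.66  0.    1.87]
can 140 1.722 [ 0.45  0.54 -0.1   0.93  0.    1.87]
can1 8 3.292 [ 0.45  0.68 -0.22  0.66  0.    0.3 ]
can1 140 3.292 [ 0.45  0.54 -0.1   0.93  0.    0.3 ]
canpl 8 2.981 [-0.23  0.58 -0.44  0.55  0.   -0.07]
canpl 140 2.981 [-0.23  0.41 -0.32  0.84  0.   -0.07]
```

```bash
python3 - <<'E'
from h import *
bot.grip(0.7,40)
bot.move_ptp(P(A[0],120),ori(A[1])); st("above")
hit=bot.movel(P(A[0],9),max_speed=130,threshold=12); print(hit); st("down")
bot.grip(0.0,40); st("grip")
bot.movel(P(A[0],120),max_speed=150); st("up")
im=imaging.capture("scene"); crop(im,270,80,150,110,5,"a_up.png")
E
```

```text
above t3.29 [537.3 245.3 120.1] F [-0.6 -0.   0. ] open 0.701 yaw 3.048
False
down t4.29 [537.5 246.3   9.7] F [ 0.1  0.  -0.1] open 0.698 yaw 3.049
grip t4.67 [537.6 246.4  10.1] F [-1.2  0.2  6.6] open 0.337 yaw 3.049
up t5.56 [536.  245.9 119. ] F [-0.2  0.3 -0.8] open 0.340 yaw 3.049
```

View pics/a_up.png

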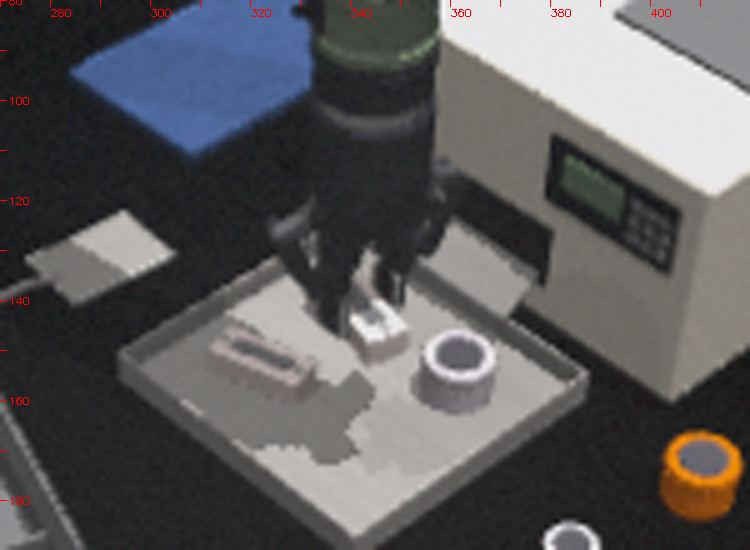

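The cassette is held level at about (345,147). I'm placing it in the +x compartment with its length along the tote's y.

```bash
python3 - <<'E'
from h import *
t=tote(47,0); y=TY+np.pi/2
bot.move_ptp(P(t,120),ori(y)); st("above")
bot.movel(P(t,25),max_speed=130)
h=bot.movel(P(t,7),max_speed=40,threshold=5); print(h); st("down")
bot.grip(0.48); st("rel")
bot.movel(P(t,120),max_speed=160); st("up")
bot.grip(0.7)
yb=B[1]-np.pi
bot.move_ptp(P(B[0],120),ori(yb)); 
bot.movel(P(B[0],10),max_speed=130,threshold=12); st("down")
bot.grip(0.0,40); st("grip")
bot.movel(P(B[0],120),max_speed=150); st("up")
im=imaging.capture("top"); crop(im,190,180,240,130,3,"b_up.png")
im=imaging.capture("scene"); crop(im,220,80,200,150,4,"b_up2.png")
E
```

```text
above t6.75 [544.6 -49.9 119.6] F [-0.3  0.3 -1. ] open 0.336 yaw 1.412
True
down t8.07 [545.1 -50.7   8.7] F [0.1 0.2 3.8] open 0.343 yaw 1.410
rel t8.34 [544.1 -50.4   8.3] F [-0.3  0.3 -0.8] open 0.473 yaw 1.410
up t9.19 [544.  -50.4 119.2] F [ 0.8 -0.7 -0.6] open 0.476 yaw 1.410
down t11.93 [444.5 233.1  10.5] F [ 0.4 -0.2  0.2] open 0.698 yaw -2.731
grip t12.30 [444.6 233.3  10.9] F [-1.3  0.   5.9] open 0.336 yaw -2.731
up t13.18 [443.2 232.8 119.3] F [-0.7 -1.  -1.5] open 0.338 yaw -2.731
```

View pics/b_up.png

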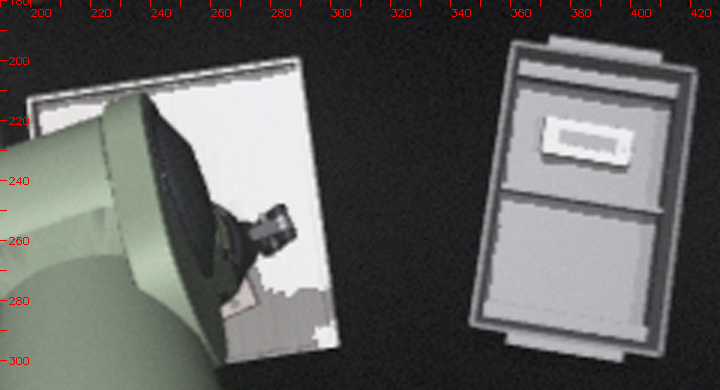

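View pics/b_up2.png

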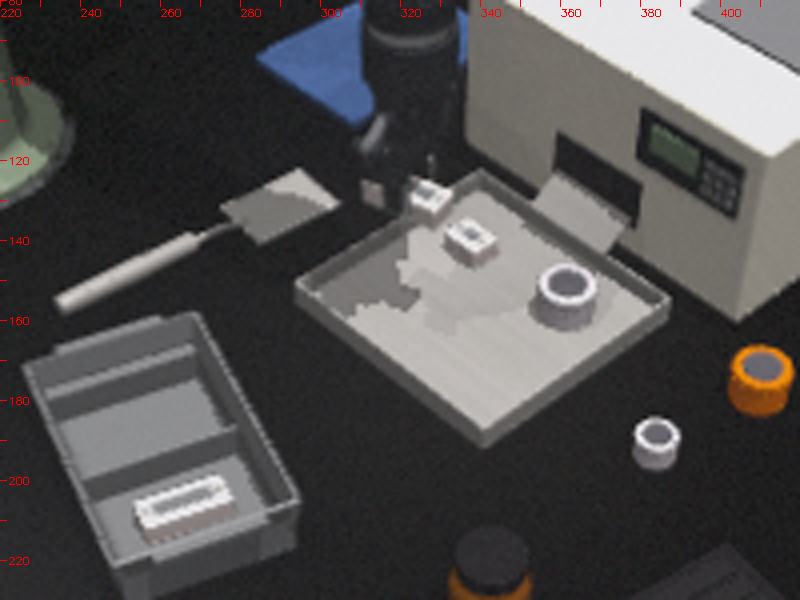

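Cassette A lies flat in the far compartment (top view 387,227), and B is in the gripper. I'll place B, then grasp the divider.

```bash
python3 - <<'E'
from h import *
t=tote(-47,0); y=TY+np.pi/2
bot.move_ptp(P(t,120),ori(y))
bot.movel(P(t,25),max_speed=130)
h=bot.movel(P(t,7),max_speed=40,threshold=5); print(h); st("down")
bot.grip(0.48)
bot.movel(P(t,120),max_speed=160)
bot.grip(0.5)
yd=DY+np.pi/2
bot.move_ptp(P(DIV,110),ori(yd)); im=imaging.capture("top"); crop(im,340,185,190,120,4,"d1.png")
bot.movel(P(DIV,12),max_speed=120,threshold=10); st("down")
bot.grip(0.0,80); st("grip")
bot.movel(P(DIV,30),max_speed=60); st("lift")
im=imaging.capture("scene"); crop(im,140,140,200,150,4,"d2.png")
E
```

```text
True
down t15.97 [452.4 -35.6   9.5] F [ 2.  -0.5  1.5] open 0.337 yaw 1.410
down t19.41 [ 514.7 -307.4   12.7] F [ 0.7 -0.4  0.1] open 0.504 yaw 1.406
grip t19.79 [ 514.5 -307.5   13. ] F [-1.1 -0.   5.6] open 0.123 yaw 1.406
lift t20.24 [ 514.3 -307.3   30.4] F [-0.4  0.1 -2.4] open 0.122 yaw 1.406
```

View pics/d1.png

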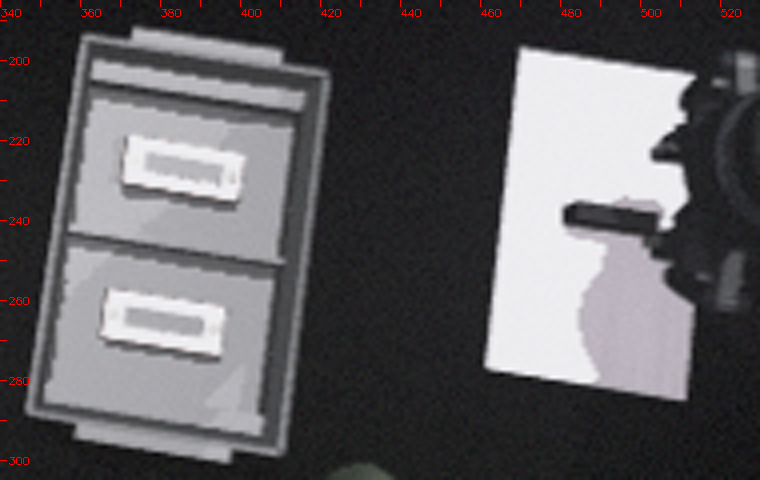

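View pics/d2.png

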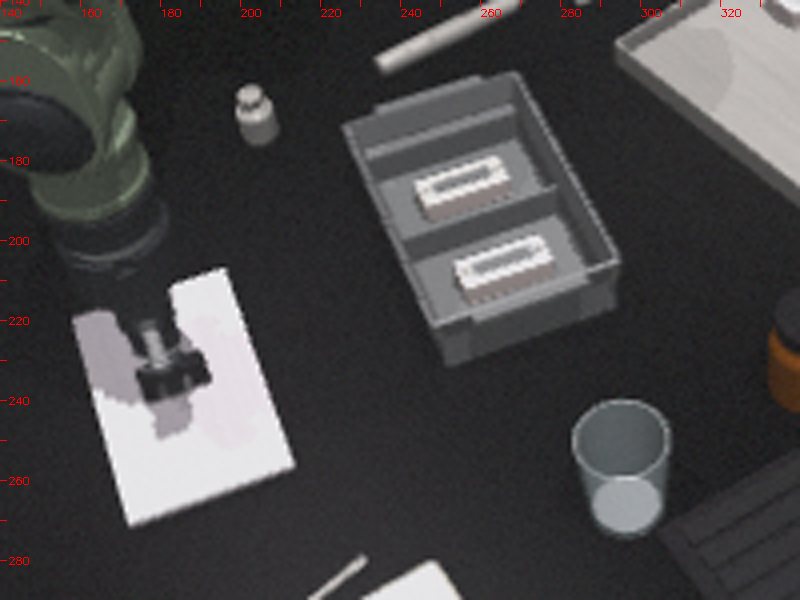

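Both cassettes lie flat, one in each compartment, and the divider is held level. I'll carry it above the tote and check its alignment before lowering.

```bash
python3 - <<'E'
from h import *
bot.movel(P(DIV,140),max_speed=150); 
y=TY+np.pi/2; bot.move_ptp(P(TOTE,140),ori(y)); 
bot.movel(P(TOTE,80),max_speed=120); bot.dwell(0.2); st()
for n,b in(("top",(330,180,110,130)),("scene",(210,130,110,110))):
    im=imaging.capture(n); cv2.imwrite(f"pics/e_{n}_raw.png",im); crop(im,*b,5,f"e_{n}.png")
E
```

```text
t23.06 [499.1 -43.3  80.9] F [-0.2 -0.1 -1.2] open 0.121 yaw 1.410
```

View pics/e_top.png

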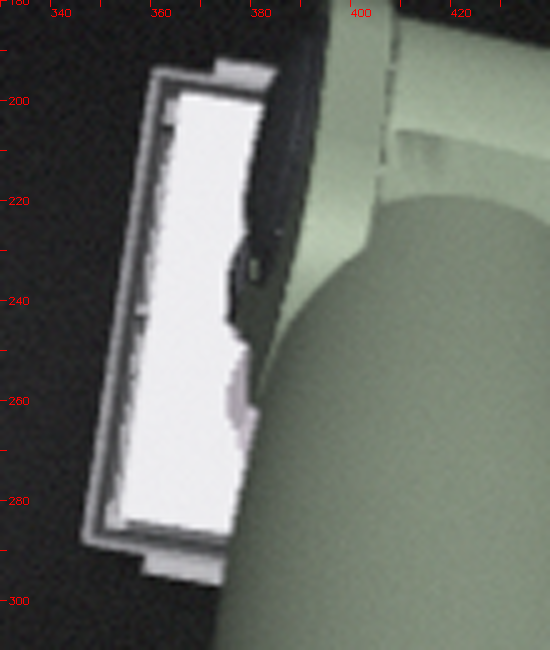

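View pics/e_scene.png

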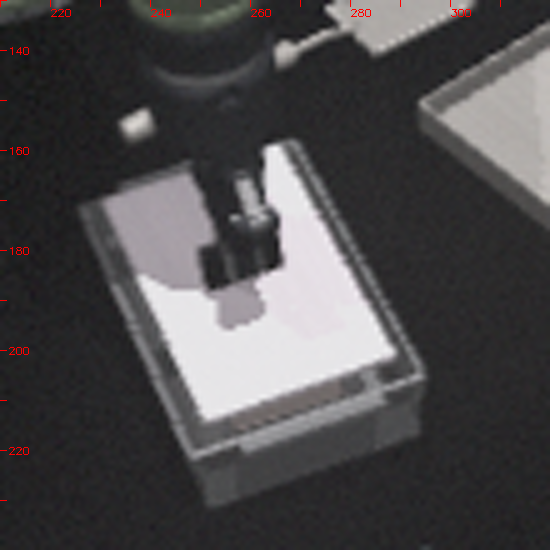

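```bash
python3 - <<'E'
from poses import *
np.set_printoptions(precision=1,suppress=True)
c,s=np.cos(TY),np.sin(TY); r=np.array([[c,s],[-s,c]])
q=W([(179,93),(122,524),(228,533),(262,103)],5,(330,180),72.5); print("plate top cam, tote frame\n",(q-TOTE)@r.T)
q=W([(152,70),(83,540)],5,(330,180),60); print("rim\n",(q-TOTE)@r.T)
q=W([(205,422),(398,357),(288,140)],5,(210,130),72.5,"scene"); print("plate scene\n",(q-TOTE)@r.T)
q=W([(189,455),(426,373),(292,138),(78,207)],5,(210,130),60,"scene"); print("rim scene\n",(q-TOTE)@r.T)
E
```

```text
plate top cam, tote frame
 [[ 100.9   61.1]
 [-101.6   58.9]
 [ -98.1   10.6]
 [ 102.1   21.7]]
rim
 [[ 112.5   74.9]
 [-111.4   75.1]]
plate scene
 [[102.8 -61. ]
 [104.7  59.1]
 [-97.3  65.1]]
rim scene
 [[ 111.9  -75.6]
 [ 113.3   72.9]
 [-110.7   71.7]
 [-110.2  -75.2]]
```

The top view puts the plate centred within about 1 mm and parallel within about 0.01 rad. The scene view is noisier but compatible, so I'll lower it guarded.

```bash
python3 - <<'E'
from h import *
T=TOTE
bot.movel(P(T,55),max_speed=80,threshold=8); st()
h=bot.movel(P(T,44),max_speed=30,threshold=4); print(h); st("down")
for n,b in(("scene",(210,130,110,110)),):
    im=imaging.capture(n); crop(im,*b,5,f"f_{n}.png")
E
```

```text
t23.62 [497.9 -42.9  54.7] F [-0.8 -0.5 -2.1] open 0.123 yaw 1.410
True
down t23.96 [499.  -43.2  47. ] F [-0.2  0.3  4.8] open 0.121 yaw 1.410
```

View pics/f_scene.png

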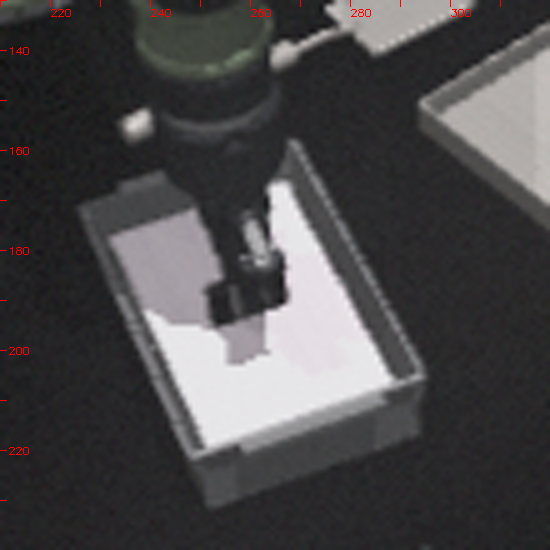

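Contact came at TCP z = 47, which is exactly 34 + 13, so the divider is seated. I'll release, back off and check.

```bash
python3 - <<'E'
from h import *
bot.grip(0.4); bot.movel(P(TOTE,150),max_speed=150); bot.grip(0.8)
yc=0.151+np.pi/2
bot.move_ptp(P(CAN,120),ori(yc)); st("above can")
im=imaging.capture("top"); crop(im,330,180,110,130,5,"g_top.png"); cv2.imwrite("pics/g_raw.png",im)
im=imaging.capture("scene"); crop(im,210,110,200,110,4,"g_scene.png")
E
```

```text
above can t27.06 [531.1 336.5 120.1] F [ 0.1 -1.1  0. ] open 0.801 yaw 1.720
```

View pics/g_top.png

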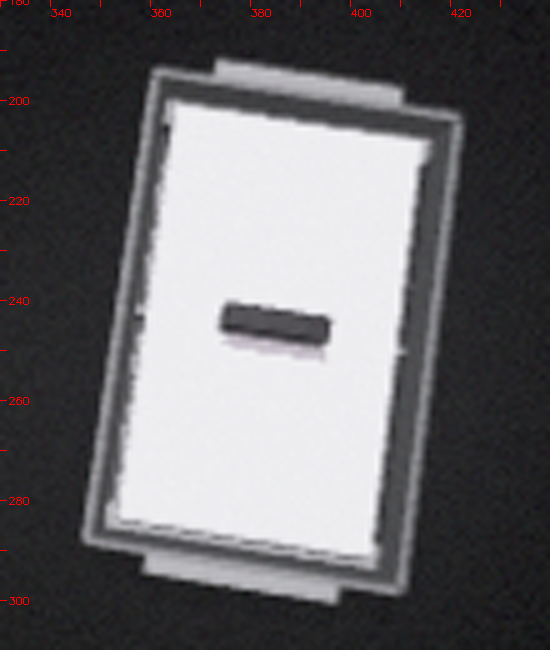

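View pics/g_scene.png

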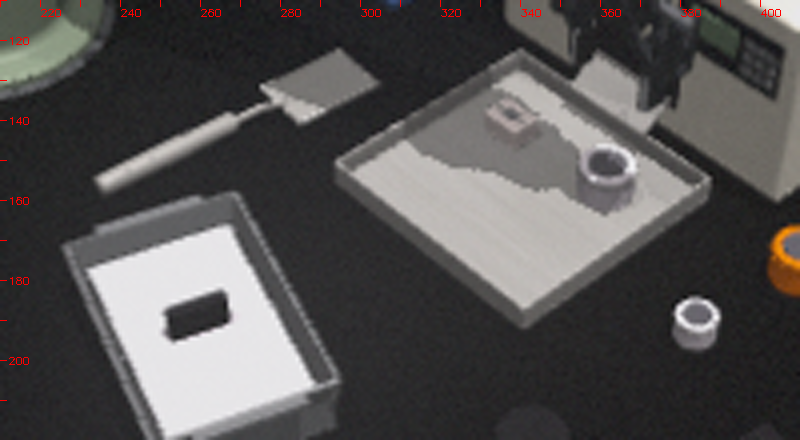

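The divider sits level, with even gaps all round. Now the can.

```bash
python3 - <<'E'
from h import *
bot.movel(P(CAN,12),max_speed=110,threshold=10); st("down")
bot.grip(0.0,50); st("grip"); g=bot.get_state()["tcp_pos"][2]
bot.movel(P(CAN,150),max_speed=130); st("up")
t=tote(53,0)
bot.move_ptp(P(t,150),ori(TY+np.pi)); bot.movel(P(t,g+34+12),max_speed=110); bot.dwell(.2); st("above pl")
print("expect contact",g+34)
im=imaging.capture("top"); crop(im,330,180,110,130,5,"h_top.png")
im=imaging.capture("scene"); crop(im,210,110,200,130,4,"h_scene.png")
E
```

```text
down t28.29 [531.4 337.9  12.8] F [ 0.1 -0.  -1.3] open 0.797 yaw 1.722
grip t28.60 [531.5 338.1  13.2] F [-0.5  0.2  6.1] open 0.569 yaw 1.722
up t29.81 [530.1 337.3 148.9] F [-0.3  0.3 -0.7] open 0.573 yaw 1.722
above pl t32.67 [551.2 -51.6  60. ] F [-0.  -1.4 -1.8] open 0.568 yaw 2.981
expect contact 47.241353777204225
```

View pics/h_scene.png

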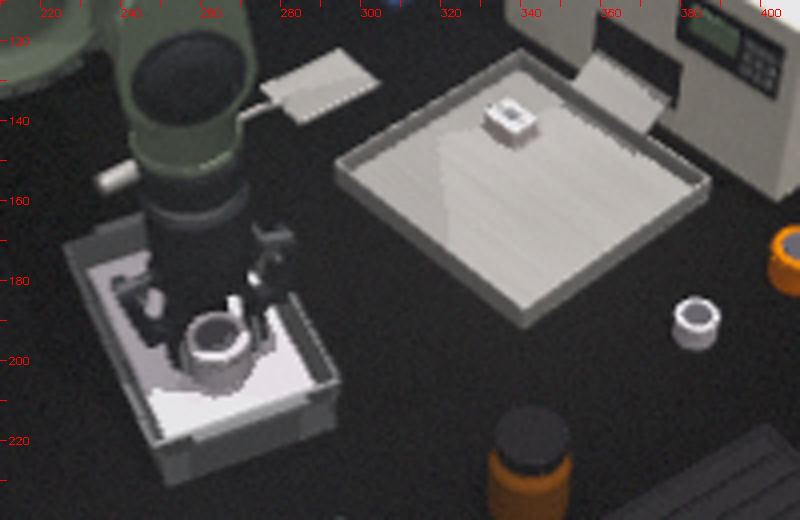

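```bash
python3 - <<'E'
from h import *
t=tote(53,0)
h=bot.movel(P(t,44),max_speed=20,threshold=3); print(h); st("down")
bot.grip(0.72); st("rel"); bot.dwell(.2)
bot.movel(P(t,160),max_speed=120)
bot.move_ptp([400,-250,230],ori(2.5)); bot.dwell(.3); st()
im=imaging.capture("top"); crop(im,330,110,130,190,3,"i_top.png"); cv2.imwrite("pics/i_raw.png",im)
im=imaging.capture("scene"); crop(im,200,110,200,170,4,"i_scene.png")
E
```

```text
True
down t33.37 [550.5 -51.5  47.3] F [-0.4  0.5  3.4] open 0.568 yaw 2.981
rel t33.65 [549.5 -51.3  46.4] F [-0.8 -0.4  0.7] open 0.717 yaw 2.981
 t36.26 [ 400.4 -249.3  229.7] F [-0.8  0.4  1.2] open 0.720 yaw 2.502
```

View pics/i_top.png

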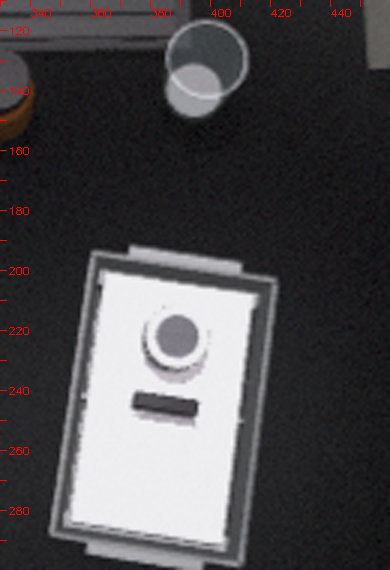

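View pics/i_scene.png

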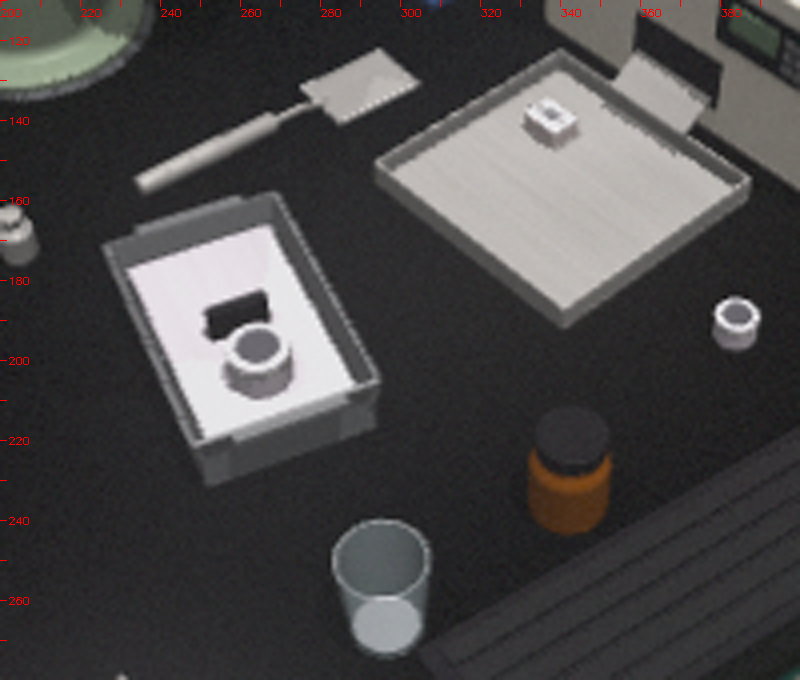

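The can stands upright on the level divider beside its handle (top view 386,221). The blank is still in the tray, the beaker and jar haven't moved, and the arm is clear of everything.

```bash
python3 - <<'E'
from h import *
bot.sign_off(); st()
E
```

```text
the job is handed in; nothing more can be done
the job is handed in; nothing more can be done
```

The job is done and handed in at about 36 s of the 72 s allowed. All checks came out as expected except a small camera disagreement, noted last.

- **Cassettes:** I laid the two long ones flat in the tote, one in each compartment. Both showed flat and separate in both camera views before the divider went in.
- **Divider:** it met the shoulders at TCP height 47 mm, exactly as expected, and sits level with gaps visible all round.
- **Can:** I took the silver can from the tray, not the smaller silver one on the bench. It was lowered at 20 mm/s and touched down at 47.3 mm against 47.2 mm expected. It stands upright beside the handle.
- **Left alone:** in the last pictures the short blank cassette is still in the tray, and the beaker and jar are where they were. The arm finished clear of everything.
- **Forces:** the highest tool force in my readings was about 7 N, but I only sampled it between moves.
- **Disagreement:** the scene camera read about 2–4 mm differently from the top camera for things in the tray. Its view of the divider above the tote was also noisier, by up to about 5 mm. I relied on the top camera, and every grasp and fit went as planned.

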